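Check the tray switch on the seed-sowing table

TASK

Before sowing starts, check the tray switch with the orange roller: press its roller lever down until it clicks, then let go so that it springs all the way back up. Do not press the levers of the other two switches, with the blue and the white roller.

Things in the scene. Friction and masses are not known exactly. Their poses are not given: they have to be found in the camera images.
- orange_roller (a point): centre of the orange roller (22 mm diameter, 20 mm wide) at the free end of the switch lever to press; at rest 65.5 mm above the table (roller top 76.5 mm). At rest x is level, from the lever's pivot out past the roller; y along the roller's axle; z up; it tilts with the lever. Push straight down on the roller's top: it sinks almost vertically, drifting 4 mm at most.
- orange_lever (a joint): angle of the orange roller's lever, 60 mm from pivot to roller: 0 = at rest, rising 20 degrees to the roller; grows as the roller is pressed. Clicks at 0.35 rad (lever level, roller 21 mm down, about 7 N); end stop at 0.75 rad (44 mm, 11 N): about 30 mm is a good push. A spring returns it. Grey housing, 52 mm high, by the pivot on the roller's +y side.
- blue_lever (a joint): the same angle for the switch with the blue roller; not to be pressed. The three switches are alike but for the roller's colour, and change places; their rollers are at least 200 mm apart. Each stands on a fixed grey-green plate, 180 x 140 x 8 mm, with four posts 54 mm high, the nearest 82 mm from the roller's centre seen from above.
- white_lever (a joint): the same angle for the switch with the white roller; not to be pressed
Not all that is in view belongs to the job. What is shaped like the part that bears orange_roller but pink is not meant.

How it is judged (in metres and radians):
On the way:
1. the orange roller's lever has been pressed down until it clicked (0.35 rad or more) (value of joint orange_lever above 0.35 rad), for 0.1 s.
At the end, for the whole second after the job is handed in: after its click the orange roller's lever is back up (within 0.08 rad of rest), and the levers with the blue and the white roller are up too (within 0.08 rad) (value of joint each of orange_lever, blue_lever, white_lever below 0.08 rad); the robot touches nothing.
It fails at once if the lever with the blue or the white roller is pressed (more than 0.2 rad) (value of joint any of blue_lever, white_lever above 0.2 rad).
It also fails if it takes over 29 s, if anything falls off the work surface, if the arm or the gripper's body presses on something with over 40 N, if the wrist force passes 120 N, or if a joint passes its speed limit or range.

ROBOT

A 6-joint arm with a two-finger parallel gripper is mounted at the origin on the work surface. World frame = base frame: x ahead of the robot, y to its left, z up, the work surface at z = 0. Lengths are in m, angles in degrees, forces in N, time in s.
With the tool pointing down it reaches from about 0.4 to 0.825 m from the base axis. Payload 7 kg.
Tool frame: the origin (TCP) lies at the very end of the fingers, on their centre line; the grasp point (between the pads) lies 19 mm behind it (r.hold_point_z is the distance from the TCP to the grasp point, in m); x points along the fingers, y is the direction in which the jaws open and shut, and the axes are right-handed (so a half turn about x gives the same grasp; the last joint's range is limited). The gripper opens to 88 mm and grips with 3 to 60 N. Pads are 19 mm wide; open, the fingers measure 130 mm over their backs; the gripper's body (78 mm by 193 mm) begins 47 mm behind the grasp point.
Start: joints at [-49.269, 20.546, 0.682, 0, -70.136, -16.507], TCP at [0.277, -0.616, 0.227] pointing down, gripper open.
Joint ranges: [-176.03, 176.03], [-82.01, 121.73], [-58.28, 71.71], [-173.87, 95.51], [-174.79, -0.11], [-173.66, 173.66]. Speed limits (degrees/s): [136.94, 136.94, 172.46, 180, 180, 180].

INTERFACE

Orientations are given as [roll, pitch, yaw] about the fixed x, y, z axes, in that order (R = Rz(yaw) Ry(pitch) Rx(roll)).
In Python, from plant import r gives the robot as it stands. The module is installed in compiled form; this text tells all that it offers.
- The arm moves only by the shell command python3 -m creep 'ROWS' [FORCE]. ROWS is JSON, a list of rows, each a list of 7 numbers: the turn, a rotation vector about the tool's x, y, z in rad, then the shift along the tool's x, y, z in cm, then the opening in per cent of the stroke, from 0 (shut) to 100 (fully open). In form: [[rx, ry, rz, x, y, z, fingers], ...]. A call has 1 to 8 rows; each row shifts and turns the commanded pose from where the row before left it, along the tool's axes as they then stand; what a row does not reach is not made up. A row lasts 1/10 s, in which the tool goes at most 50 mm and 8.59 degrees, less where a joint would pass 70% of its speed; a pose out of reach is approached as far as the arm can. A call is refused whole if a number of a shift passes 5 or a number of a turn 0.15, either way. A call with a gripper value outside its range is refused whole. The fingers move at their own pace and stop on an object; FORCE is the grip in N (left out, the last holds). Time passes only in rows, so rows that do not move let the fingers close. It gives the time, the measured TCP pose, the force and the opening at its end, in the units of the state.
- r.get_state(): the state, without advancing time (a new reading comes with each control period).
- r.capture(name): name is "side" or "top"; returns (picture, depth): 400x640x3 uint8, blue, green, red; 400x640 float32, m along the optical axis (not along the pixel's ray), 0 where there is no reading.
- r.camera_info(name): a dict with "fovy" (degrees; the focal length in pixels is half the picture's height over the tangent of half this angle, whatever the lens; pixels are square), "cx", "cy" (the principal point, pixels), "camera_from_world" (4x4, takes a point from world to camera coordinates). Camera axes: x right, y down, z forward; pixel columns grow to the right and rows downward; lengths in m; the calibration is good to about 2 mm. A picture is of the moment at which its call begins. camera_info takes no time and is no camera call.
- r.close_job(): hands the job in, once; it reports no verdict.
Trained networks look in the newest picture that a camera, given by its name, has taken for a name from the list of things; names that differ only in an ending like _2 or _b are one class to them, and where a whole thing is asked for, a point or a joint stands for the part that bears it (a point fixed in the world has none). Each returns a list of dicts, best first, with "score" (0 to 1); they miss things now and then, are a little off and sometimes report something else, mostly with a low value. They report only what shows in the picture. A call takes as long as a camera call. They do not tell look-alikes from the thing itself.
- r.look_for(query, camera): "rect" ([left, top, right, bottom] in pixels, round what is visible of it).
- r.masks_of(query, camera): "pixels" (400x640 bool, what is visible of it) and "rect" ([left, top, right, bottom] in pixels, round what is visible of it).
The state is a dict: "time_s": time; "joints": joint angles; "qd": joint speeds; "joint_torque": joint torques, N m; "tcp_pos": TCP position; "eef_rot": TCP orientation; "contact_force": force on the tool from outside, world axes, zero at the start; "moment": the same for the moment, N m; "gripper_width": finger opening in m.
Only numpy, scipy, OpenCV 4.12 (cv2) and the standard library are available. Lean on these libraries where they do the work, as an engineer would, in place of code of your own. Each camera call takes 0.05 s, during which the arm holds its last target. There are 200 camera calls.

## Working session

There is one attempt and no reset: what is moved stays moved. The work goes in short steps, Python scripts to look and compute and a shell command to move; the robot and the scene stay as the last step left them, time stands still between calls to the robot, and variables do not carry over. Pictures are saved under pics/ and viewed, about 8 in all and at most 12, crops included, and the job is handed in when it is done.

```bash
mkdir -p pics; cat > h.py <<'E'
import numpy as np, cv2
from plant import r
def world(cam,depth,mask):
    i=r.camera_info(cam); f=200/np.tan(np.radians(i["fovy"]/2))
    v,u=np.nonzero(mask&(depth>0)); z=depth[v,u]
    p=np.c_[(u-i["cx"])/f*z,(v-i["cy"])/f*z,z,np.ones(len(z))]
    return (p@np.linalg.inv(i["camera_from_world"]).T)[:,:3]
E
python3 - <<'E'
from h import *
s=r.get_state(); print(s["time_s"],s["tcp_pos"],s["eef_rot"])
for c in("top","side"):
    im,d=r.capture(c); cv2.imwrite(f"pics/{c}0.png",im); np.savez(f"{c}0.npz",im=im,d=d)
    print(c,r.camera_info(c))
    for o in r.look_for("orange_roller",c): print(o)
E
```

```text
0.0 [ 0.27674425 -0.61510218  0.22561249] [ 95.40647169  89.90282929 119.62742461]
top {'fovy': 52.736556272838605, 'cx': 313.61565819452056, 'cy': 198.32305120013513, 'camera_from_world': array([[ 0.01258123, -0.99989135, -0.00768095,  0.00786427],
       [-0.99519766, -0.0117757 , -0.09717487,  0.40049683],
       [ 0.09707386,  0.00886664, -0.99523768,  0.88817604],
       [ 0.        ,  0.        ,  0.        ,  1.        ]])}
{'rect': [160.7, 161.9, 186.5, 198.5], 'score': 0.72}
{'rect': [404.6, 238.5, 428.7, 271.9], 'score': 0.66}
{'rect': [169.8, 283.4, 187.4, 318.5], 'score': 0.54}
side {'fovy': 50.3151631977049, 'cx': 323.78000636647494, 'cy': 203.7090012663672, 'camera_from_world': array([[-0.93418026, -0.3567862 , -0.00329314,  0.35173446],
       [-0.26567945,  0.70173516, -0.66104629,  0.15939478],
       [ 0.2381631 , -0.61666148, -0.7503379 ,  1.00089192],
       [ 0.        ,  0.        ,  0.        ,  1.        ]])}
{'rect': [227.8, 302.1, 249.4, 330.1], 'score': 0.81}
{'rect': [346.5, 335.9, 381.4, 368.5], 'score': 0.61}
{'rect': [377.8, 154.4, 396.9, 180.1], 'score': 0.57}
{'rect': [274.8, 117.2, 293.8, 132.0], 'score': 0.24}
```

View pics/top0.png

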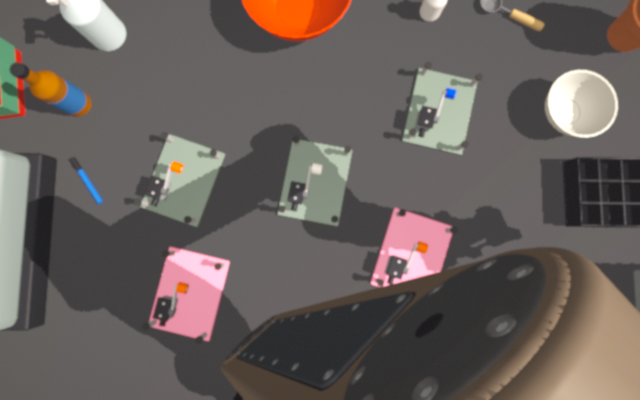

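View pics/side0.png

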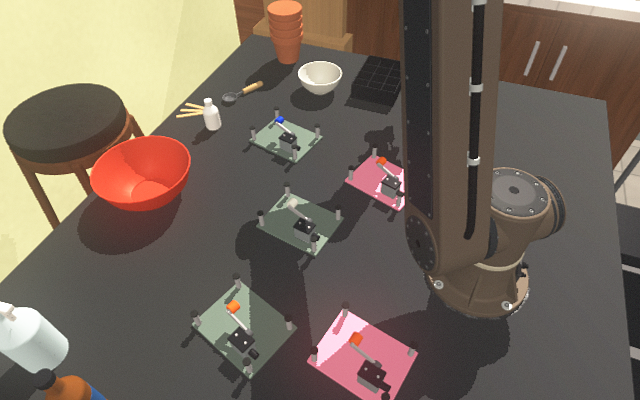

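The top picture shows three orange rollers: (177,167) on a grey-green plate, (182,288) on pink and (422,247) on pink. The white roller is at (316,169) and the blue one at (451,94). In the side picture the grey-green one is at (233,307). I choose the grey-green one; next I measure it and check it in a crop.

```bash
python3 - <<'E'
from h import *
for c,(u0,v0,u1,v1) in(("top",(165,155,190,180)),("side",(222,296,246,318))):
    z=np.load(f"{c}0.npz"); im,d=z["im"],z["d"]
    h=cv2.cvtColor(im,cv2.COLOR_BGR2HSV); m=(h[...,0]<20)&(h[...,1]>170)&(h[...,2]>90)
    b=np.zeros_like(m); b[v0:v1,u0:u1]=1; m&=b
    p=world(c,d,m); v,u=np.nonzero(m)
    print(c,len(p),u.mean(),v.mean(),"med",np.median(p,0),"lo",np.percentile(p,5,0),"hi",np.percentile(p,95,0))
    # ray of the centroid at z=0.070
    i=r.camera_info(c); f=200/np.tan(np.radians(i["fovy"]/2)); T=np.linalg.inv(i["camera_from_world"])
    q=T[:3,:3]@[(u.mean()-i["cx"])/f,(v.mean()-i["cy"])/f,1]; o=T[:3,3]; print("ray",o+q*(0.070-o[2])/q[2])
t=np.load("top0.npz")["im"][120:240,130:240]; s=np.load("side0.npz")["im"][260:380,180:310]
cv2.imwrite("pics/crop1.png",np.hstack([cv2.resize(t,None,fx=3,fy=3,interpolation=2),cv2.resize(s,None,fx=3,fy=3,interpolation=2)]))
s=r.get_state()
from scipy.spatial.transform import Rotation as R
print(R.from_euler("xyz",s["eef_rot"],degrees=True).as_matrix().round(3),s["tcp_pos"],s["time_s"],s["contact_force"])
E
```

```text
top 89 175.92222222222222 166.77777777777777 med [0.46038077 0.30721254 0.07433187] lo [0.45017911 0.29811181 0.06809807] hi [0.46813078 0.31671227 0.07684416]
ray [0.45997092 0.30866328 0.07      ]
side 104 232.95238095238096 306.0761904761905 med [0.45398608 0.30984976 0.07480934] lo [0.44721037 0.30104646 0.06446582] hi [0.46481772 0.31877522 0.07864117]
ray [0.4563506  0.30851029 0.07      ]
[[-0.001 -0.41   0.912]
 [ 0.001  0.912  0.41 ]
 [-1.     0.001 -0.   ]] [ 0.2768051  -0.61530698  0.22597946] 0.2 [ 0.1722249  -0.20217324  0.99719924]
```

View pics/crop1.png

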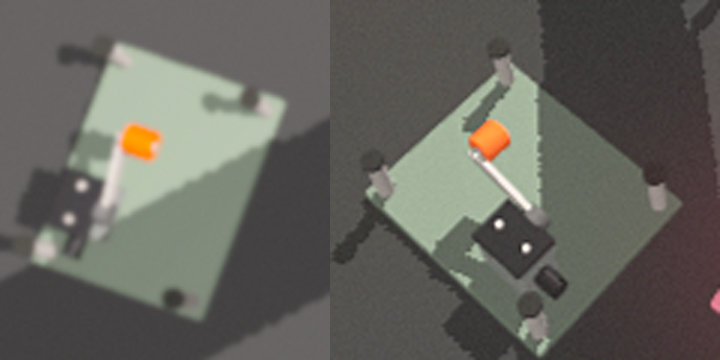

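The crop confirms an orange roller on a grey-green plate, with the lever pointing about -26° in world. Target is about (0.458, 0.309) and the jaws will lie along the axle at yaw 64°. I go around the arm's inner reach limit, high up, with fingers shut.

```bash
python3 -m creep '[[0,0,0,0,1.5,2,0],[0,0,0,0,2.9,3.7,0],[0,0,0,0,2.9,3.7,0],[0,0,0,0,2.9,3.7,0],[0,0,0,0,2.9,3.7,0],[0,0,0,0,2.9,3.7,0],[0,0,0,0,2.9,3.7,0],[0,0,0,0,2.9,3.7,0]]' 20
```

```text
time_s: 1.0
tcp_pos: [0.4424, -0.3005, 0.2267]
eef_rot: [-36.1, 90.0, -11.9]
contact_force: [0.2, -0.8, 0.6]
gripper_width: 0.029
```

```bash
python3 -m creep '[[0,0,0,0,4.2,2.0,0],[0,0,0,0,4.2,2.0,0],[0,0,0,0,4.2,2.0,0],[0,0,0,0,4.2,2.0,0],[0,0,0,0,4.2,2.0,0],[0,0,0,0,4.2,2.0,0],[0,0,0,0,4.2,2.0,0]]' && python3 -m creep '[[0,0,0,0,4.2,2.0,0],[0,0,0,0,4.2,2.0,0],[0,0,0,0,4.2,2.0,0],[0,0,0,0,4.2,2.0,0],[0,0,0,0,4.2,2.0,0],[0,0,0,0,4.2,2.0,0],[0,0,0,0,0,0,0]]' && python3 -m creep '[[0.145,0,0,0,0,0,0],[0.145,0,0,0,0,0,0],[0.145,0,0,0,0,0,0],[0.145,0,0,0,0,0,0],[0.145,0,0,0,0,0,0],[0.145,0,0,0,0,0,0],[0,0,0,0,0,0,0]]' && python3 - <<'E'
from h import *
from scipy.spatial.transform import Rotation as R
s=r.get_state(); M=R.from_euler("xyz",s["eef_rot"],degrees=True).as_matrix()
print(M.round(3),s["tcp_pos"],s["joints"],(M.T@(np.array([.458,.309,.0765])-s["tcp_pos"])*100).round(2))
E
```

```text
time_s: 1.7
tcp_pos: [0.4485, 0.0251, 0.2269]
eef_rot: [4.4, 89.9, 28.6]
contact_force: [0.0, 0.3, 0.3]
gripper_width: 0.0006
time_s: 2.4
tcp_pos: [0.455, 0.3069, 0.2258]
eef_rot: [-96.3, 90.0, -71.8]
contact_force: [-0.0, -1.1, -0.7]
gripper_width: 0.0007
time_s: 3.1
tcp_pos: [0.4549, 0.3021, 0.2265]
eef_rot: [-120.3, 90.0, -146.0]
contact_force: [0.4, -0.3, -1.0]
gripper_width: 0.0007
[[-0.     0.435  0.901]
 [-0.     0.901 -0.435]
 [-1.    -0.    -0.   ]] [0.45491874 0.30207087 0.2264916 ] [ 5.41443779e+01  8.43095558e+00 -1.56758784e+01 -4.45114375e-03
 -6.59042249e+01 -1.69899627e+02] [15.    0.76 -0.02]
```

```bash
python3 -m creep '[[0,0,0,2,0.7,0,0],[0,0,0,4,0,0,0],[0,0,0,4,0,0,0],[0,0,0,2,0,0,0],[0,0,0,0,0,0,0]]' && python3 - <<'E'
from h import *
s=r.get_state(); print(s["tcp_pos"],s["contact_force"])
a,d=r.capture("top"); b,e=r.capture("side")
cv2.imwrite("pics/near.png",np.hstack([cv2.resize(a[110:240,110:240],None,fx=3,fy=3,interpolation=2),cv2.resize(b[240:370,170:300],None,fx=3,fy=3,interpolation=2)]))
E
```

```text
time_s: 3.6
tcp_pos: [0.4565, 0.3068, 0.1035]
eef_rot: [-105.8, 89.6, -131.2]
contact_force: [-0.7, -0.1, 0.2]
gripper_width: 0.0004
[0.45652657 0.3068     0.10350894] [-0.66617495 -0.0990025   0.17029122]
```

View pics/near.png

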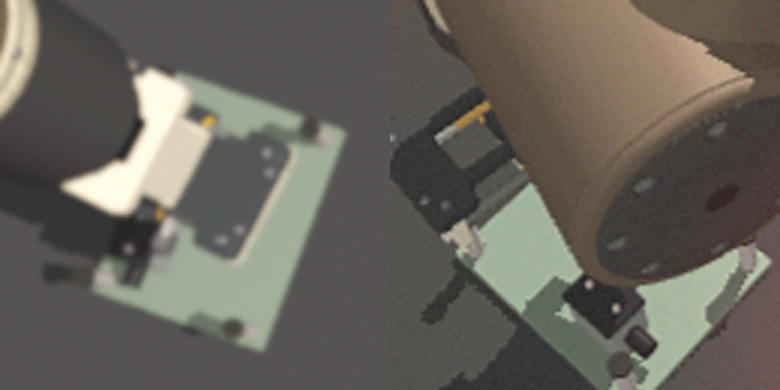

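The near picture shows the shut fingers over the roller's place. The roller itself is hidden, with the housing at (150,235) and the posts clear. I descend and read the force.

```bash
python3 -m creep '[[0,0,0,1.2,0,0,0],[0,0,0,1.2,0,0,0],[0,0,0,0.6,0,0,0],[0,0,0,0.5,0.1,0,0],[0,0,0,0,0,0,0],[0,0,0,0,0,0,0]]'; python3 -m creep '[[0,0,0,0.6,0,0,0],[0,0,0,0.6,0,0,0],[0,0,0,0,0,0,0],[0,0,0,0,0,0,0]]'
```

```text
time_s: 4.3
tcp_pos: [0.4583, 0.3091, 0.0716]
eef_rot: [-91.7, 89.9, -117.3]
contact_force: [-0.8, -2.8, 3.0]
gripper_width: 0.0003
time_s: 4.7
tcp_pos: [0.4586, 0.3096, 0.0601]
eef_rot: [42.4, 90.0, 16.8]
contact_force: [-1.0, -2.6, 5.6]
gripper_width: 0.0009
```

The contact height and force match the spring. I press on to about 31 mm, hold, and let up.

```bash
python3 -m creep '[[0,0,0,0.5,0,0,0],[0,0,0,0.5,0,0,0],[0,0,0,0.5,0,0,0],[0,0,0,0,0,0,0],[0,0,0,0,0,0,0],[0,0,0,0,0,0,0]]'
```

```text
time_s: 5.3
tcp_pos: [0.4588, 0.3096, 0.0455]
eef_rot: [47.5, 90.0, 21.9]
contact_force: [-1.3, -3.3, 7.6]
gripper_width: 0.0002
```

```bash
python3 -m creep '[[0,0,0,0.4,0,0,0],[0,0,0,0,0,0,0],[0,0,0,0,0,0,0],[0,0,0,0,0,0,0]]'; python3 - <<'E'
from h import *
a,d=r.capture("top"); b,e=r.capture("side")
cv2.imwrite("pics/press.png",np.hstack([cv2.resize(a[110:240,110:240],None,fx=3,fy=3,interpolation=2),cv2.resize(b[240:370,170:300],None,fx=3,fy=3,interpolation=2)]))
print(np.mean([r.get_state()["contact_force"]],0))
E
```

```text
time_s: 5.7
tcp_pos: [0.4588, 0.3096, 0.0416]
eef_rot: [48.2, 90.0, 22.6]
contact_force: [-1.5, -4.9, 9.3]
gripper_width: 0.0002
[-0.96008722 -3.94235428  8.8846143 ]
```

View pics/press.png

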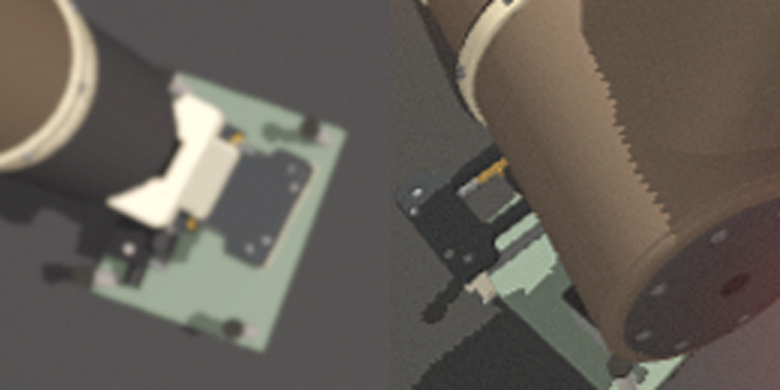

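The force has risen to about 9 N with depth (35 mm), as the spring should, and the tool is clear of posts and housing in view. Now I rise straight up and move away to see.

```bash
python3 -m creep '[[0,0,0,-0.8,0,0,0],[0,0,0,-1,0,0,0],[0,0,0,-1,0,0,0],[0,0,0,-1.5,0,0,0],[0,0,0,-3,0,0,0],[0,0,0,-4,0,0,0],[0,0,0,-4,0,0,0],[0,0,0,-3,0,0,0]]'; python3 -m creep '[[0,0,0,0,-3,0,0],[0,0,0,0,-4,0,0],[0,0,0,0,-4,-1,0],[0,0,0,0,-4,-1,0],[0,0,0,0,-3,3,0],[0,0,0,0,-3,3,0],[0,0,0,0,-3,3,0],[0,0,0,0,0,0,0]]'; python3 - <<'E'
from h import *
print(r.get_state()["contact_force"])
a,d=r.capture("top"); b,e=r.capture("side")
cv2.imwrite("pics/after.png",np.vstack([a,b])[:, :]if 0 else cv2.resize(np.hstack([a,b]),(800,250)))
cv2.imwrite("pics/after_top.png",a)
h=cv2.cvtColor(a,cv2.COLOR_BGR2HSV); m=(h[...,0]<20)&(h[...,1]>170)&(h[...,2]>90); k=np.zeros_like(m); k[155:180,165:190]=1
p=world("top",d,m&k); print(len(p), np.median(p,0) if len(p) else 0, np.percentile(p,95,0) if len(p) else 0)
E
```

```text
time_s: 6.6
tcp_pos: [0.459, 0.3105, 0.2268]
eef_rot: [78.1, 89.8, 52.5]
contact_force: [-0.0, 0.2, -0.3]
gripper_width: 0.0002
time_s: 7.4
tcp_pos: [0.4186, 0.0598, 0.224]
eef_rot: [60.4, 89.9, 34.6]
contact_force: [-0.4, -0.3, 0.2]
gripper_width: 0.0004
[-0.42378057 -0.26751114  0.24641594]
0 0 0
```

View pics/after_top.png

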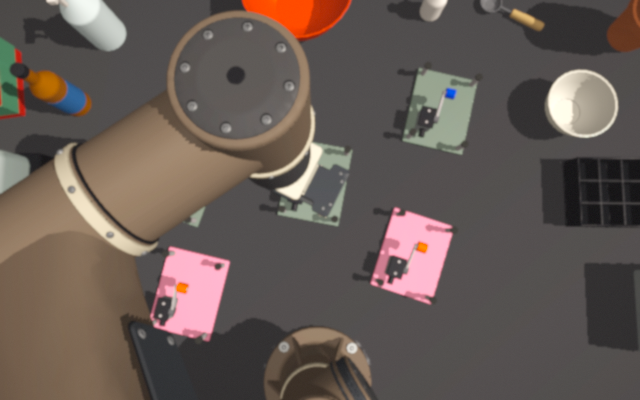

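The forearm hides the switch, so I move further right.

```bash
python3 -m creep '[[0,0,0,0,-3.9,2.1,0],[0,0,0,0,-3.9,2.1,0],[0,0,0,0,-3.9,2.1,0],[0,0,0,0,-3.9,2.1,0],[0,0,0,0,-3.9,2.1,0],[0,0,0,0,-3.9,2.1,0],[0,0,0,0,-3.9,2.1,0],[0,0,0,0,0,0,0]]'; python3 - <<'E'
from h import *
print(r.get_state()["contact_force"])
a,d=r.capture("top"); b,e=r.capture("side")
cv2.imwrite("pics/after2.png",cv2.resize(np.vstack([a,b]),(480,600)))
for c,i,dd,(u0,v0,u1,v1) in(("top",a,d,(160,150,195,185)),("side",b,e,(215,290,250,325))):
    h=cv2.cvtColor(i,cv2.COLOR_BGR2HSV); m=(h[...,0]<20)&(h[...,1]>170)&(h[...,2]>90); k=np.zeros_like(m); k[v0:v1,u0:u1]=1
    p=world(c,dd,m&k); print(c,len(p), np.median(p,0) if len(p) else 0, np.percentile(p,95,0) if len(p) else 0)
E
```

```text
time_s: 8.3
tcp_pos: [0.4329, -0.2496, 0.2232]
eef_rot: [-108.2, 90.0, -133.9]
contact_force: [-0.4, 0.8, -0.5]
gripper_width: 0.0005
[-0.36367091  0.80941688 -0.47029724]
top 93 [0.46025857 0.30694462 0.07386897] [0.46913707 0.31678107 0.0771892 ]
side 109 [0.45410583 0.30974501 0.07464553] [0.46622802 0.31823904 0.07844096]
```

View pics/after2.png

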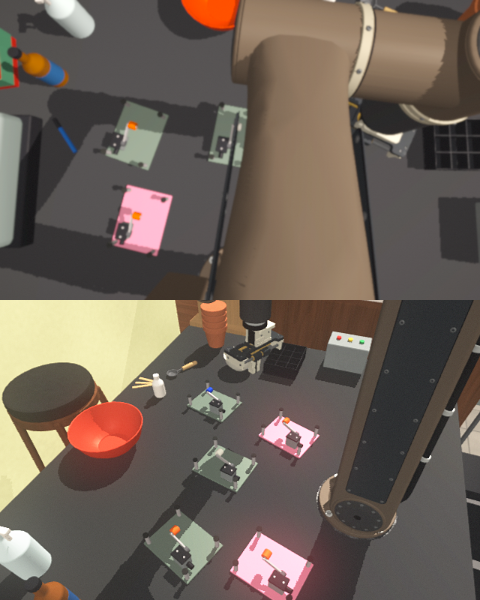

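The orange roller is back at its first height: median 74 mm from both cameras, as before. The blue and white levers look up, and the gripper is in free air.

```bash
python3 -c "
from plant import r
print(r.close_job())"
```

```text
the job is handed in; nothing more can be done
None
```

I pressed the orange roller on the grey-green plate about 35 mm down, held it there, and then let it spring back. The click should have come at 21 mm. I left the two pink look-alikes alone, and the blue and white switches were not touched. The job was handed in at about 8.4 s of the 29 s allowed.

- **Press:** the wrist force rose with depth to about 9 N, as the spring should. The arm hid the roller during the press, so the click is inferred from depth and force, not seen.
- **Release:** both cameras put the orange roller back at its starting position and height to within about 0.5 mm.
- **End state:** the blue and white levers looked up in the last side picture, though I did not measure them. The gripper was about 0.22 m above the table, with force readings at noise level (below 1 N).
- **Disagreement:** the two cameras differed by about 4–6 mm on the roller's x position. I aimed between them, and contact came at about the expected height. A sideways force of about 3–5 N showed during the press and was gone after release.

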